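# Load the film stand and take up the film cutter

## Task

Get the film sealing station ready: pick up the roll of sealing film, lower it gently over the upright spindle until it sits on the round foot, and let go of it. Then draw the orange film cutter out of its sloping sleeve, turn it level and finish holding it in the gripper, level and still, at least 15 cm above the worktop and clear of everything else. Leave the roll seated, and do not disturb the small bottles and the vial standing nearby.

Things in the scene. Friction and masses are not known exactly. Their poses are not given: they have to be found in the camera images.
- sealing_roll: White roll of sealing film on an open brown card core, standing upright on the worktop; diameter 52 mm, height 76 mm, bore 27 mm right through, about 120 g. Origin: centre of its underside; z up along the bore.
- spindle_stand: Grey round foot (diameter 110 mm, 12 mm thick) with an upright aluminium spindle (diameter 20 mm, tapering over the last 7 mm to 12 mm) in its centre, whose top is 96 mm above the worktop. Fixed to the worktop. Origin: centre of the foot's underside.
- spindle_seat (a point): Point on the spindle's axis at the top face of the foot, 12 mm above the worktop: the centre of the roll's underside comes here when it is seated. Axes parallel to the stand's, z up.
- cutter_holder: Dark plate 130 x 90 x 10 mm, fixed to the worktop, with a blue rectangular sleeve sloping at 45 degrees. Origin: centre of the underside. The sleeve rises towards the holder's own -x (roughly towards the robot) and +z, in its xz plane; inside 22.5 mm (in that plane) by 17 mm (along y), walls 5 mm, depth 85 mm.
- sleeve_bottom (a point): Centre of the sleeve's inner floor, 30 mm towards +x and 22 mm above the holder's origin.
- sleeve_mouth (a point): Centre of the sleeve's open upper end, 85 mm along its axis from the floor, about 82 mm above the worktop.
- film_cutter: Orange bar-shaped film cutter, black end and grip ribs, 150 mm long, about 70 g; body 20 mm (its x) by 14 mm (its y, flat sides to pinch), steel nose in the last 14 mm. Origin: tip of the nose; z runs along the bar to the black end. Starts loose in the sleeve, nose on its floor, sloping at 45 degrees, its y along the holder's y; 65 mm stick out.
- cutter_grip (a point): Place to pinch the cutter: on its centre line, 117 mm from the tip and 33 mm from the black end; about 105 mm above the worktop at the start.
- cutter_tip (a point): Tip of the cutter's nose (the origin of film_cutter).
- white_bottle: Bystander: small white plastic bottle, 48 mm across, 91 mm high. Origin: centre of its underside.
- dropper: Bystander: small white bottle with a black cap, 35 mm across, 74 mm high. Origin: centre of its underside.
- red_cap_vial: Bystander: vial with a red cap, 23 mm across, 48 mm high. Origin: centre of its underside.
There are look-alikes about, which are no part of the job. Leave any green, pink or yellow look-alike of the sealing_roll alone.

How it is judged:
By the outcome, as a careful person would: the job done as asked, in the order asked, and still so for the second after the job is handed in, while the arm keeps its last pose, push and grip.
It also fails if it takes over 61 s, if anything falls off the work surface, if the arm or the gripper's body presses on something with over 40 N, if the wrist force passes 120 N, or if a joint passes its speed limit or range.

## Robot

A 6-joint arm with a two-finger parallel gripper is mounted at the origin on a cart in front of the work surface, level with it; the furniture and walls round the work are solid. World frame = base frame: x ahead of the robot, y to its left, z up, the work surface at z = 0. Lengths are in m, angles in rad, forces in N, time in s.
With the tool pointing down it reaches from about 0.25 to 0.775 m from the base axis. Payload 8.9 kg.
Tool frame: the origin (TCP) lies at the very end of the fingers, on their centre line; the grasp point (between the pads) lies r.grip_depth behind it (r.grip_depth is the distance from the TCP to the grasp point, in m); z points along the fingers, y is the line along which they close (so a half turn about z gives the same grasp; the last joint's range is limited). The gripper opens to 85 mm and grips with 20 to 120 N. Pads are 22 mm wide; open, the fingers measure 114 mm over their backs; the gripper's body (76 mm by 85 mm) begins 54 mm behind the grasp point. The pads swing forward as they close: fully open they stand 13 mm farther back than shut.
Start: joints at [1.195, 0.291, -0.153, 1.127, 0, 1.431], TCP at [0.123, 0.51, 0.231] pointing down, gripper open.
Joint ranges: [-2.52, 2.52], [-0.91, 1.74], [-1.3, 1.37], [-1.96, 2.02], [-1.52, 1.47], [-3.14, 3.14]. Speed limits (rad/s): [2.22, 2.22, 2.79, 3.14, 3.14, 3.14].

## Interface

Orientations are given as a unit quaternion [w, x, y, z].
In Python, from plant import r gives the robot as it stands.
- The arm moves only by the tool move_arm, never from a script. Its argument "series" is a list of rows, each a list of 7 numbers: the shift along the tool's x, y, z each as a share of 30 mm, from -1 to 1, then the turn, a rotation vector about the tool's x, y, z each as a share of 0.1 rad, from -1 to 1, then the finger opening in mm, from 0 to 85.4. A call has 1 to 5 rows; each row shifts and turns the commanded pose from where the row before left it, along the tool's axes as they then stand; what a row does not reach is not made up. A row lasts 1/8 s, in which the tool goes at most 62.5 mm and 10.7 degrees, less where a joint would pass 70% of its speed; a pose out of reach is approached as far as the arm can. A call with a number of a shift or a turn outside -1 to 1 is refused whole. A call with a gripper value outside its range is refused whole. The fingers move at their own pace and stop on an object; the grip force is fixed at half the most. Time passes only in rows, so rows that do not move let the fingers close. It gives the time, the measured TCP pose, the force, the opening and the grip force at its end, in the units of the state.
- r.get_state(): the state, without advancing time (a new reading comes with each control period).
- r.grab_frame(name): name is "scene" or "top"; returns a dict with "frame" (480x640x3 uint8, blue, green, red), "mtx" (3x3 intrinsics, pixels), "R" (3x3) and "t" (3): a world point X has camera coordinates R X + t. Camera axes: x right, y down, z forward; pixel columns grow to the right and rows downward; lengths in m; the calibration is good to about 2 mm. A picture is of the moment at which its call begins. There is no depth.
- r.finish_job(): hands the job in; it is judged then, once.
The state is a dict: "time": time; "q": joint angles; "joint_vel": joint speeds; "joint_efforts": joint torques, N m; "tcp_pos": TCP position; "orientation": TCP orientation; "contact_force": force on the tool from outside, world axes, zero at the start; "wrist_torque": the same for the moment, N m; "finger_gap": finger opening in m; "gripper_force": force on a finger pad.
Only numpy, scipy, OpenCV 4.12 (cv2) and the standard library are available. Lean on these libraries where they do the work, as an engineer would, in place of code of your own. Each camera call takes 0.05 s, during which the arm holds its last target. There are 200 camera calls.

## Working session

There is one attempt and no reset: what is moved stays moved. The work goes in short steps, Python scripts to look and compute and a tool call to move; the robot and the scene stay as the last step left them, time stands still between calls to the robot, and variables do not carry over. Pictures are saved under pics/ and viewed, at most 10 in all, crops included, and the job is handed in when it is done.

Besides the shell and the picture viewer there is one more tool, called after "Request:" as name(argument=value, ...) on one line, values as JSON. move_arm: Moves the arm, as the interface text tells. Its arguments: {"type":"object","properties":{"series":{"type":"array","items":{"type":"array","items":{"type":"number"}}}},"required":["series"]}

```bash
mkdir -p pics; ls
python3 - <<'E'
from plant import r
import cv2,numpy as np
np.set_printoptions(precision=4,suppress=True)
print(r.grip_depth); s=r.get_state(); print(s)
for n in("scene","top"):
    f=r.grab_frame(n); cv2.imwrite(f"pics/{n}0.png",f["frame"]); print(n,f["mtx"],f["R"],f["t"],-f["R"].T@f["t"])
E
```

```text
pics
0.0187
{'time': 0.0, 'q': array([ 1.1947,  0.2913, -0.1541,  1.1267,  0.    ,  1.4315]), 'joint_vel': array([-0.0003, -0.001 , -0.0005, -0.0004, -0.0002, -0.0008]), 'joint_efforts': array([  0.0002, -53.7144,  33.1374,   0.0158,  -0.0003,   0.    ]), 'tcp_pos': array([0.123 , 0.5099, 0.2307]), 'orientation': array([-0.0002,  0.1181,  0.993 , -0.0006]), 'contact_force': array([ 0.2503,  0.0819, -0.3533]), 'wrist_torque': array([-0.0381, -0.0649,  0.0195]), 'gripper_force': 0.0, 'finger_gap': 0.08552085990732579}
scene [[539.4798   0.     322.8854]
 [  0.     539.4798 238.7544]
 [  0.       0.       1.    ]] [[-0.9238 -0.3823 -0.0212]
 [-0.2031  0.5361 -0.8194]
 [ 0.3246 -0.7526 -0.5729]] [0.5247 0.2015 0.9701] [0.2107 0.8227 0.732 ]
top [[489.929    0.     328.2283]
 [  0.     489.929  229.1719]
 [  0.       0.       1.    ]] [[-0.0152 -0.9992 -0.037 ]
 [-0.9972  0.0179 -0.0731]
 [ 0.0737  0.0358 -0.9966]] [0.038  0.601  1.1225] [ 0.5171 -0.013   1.1641]
```

View pics/scene0.png

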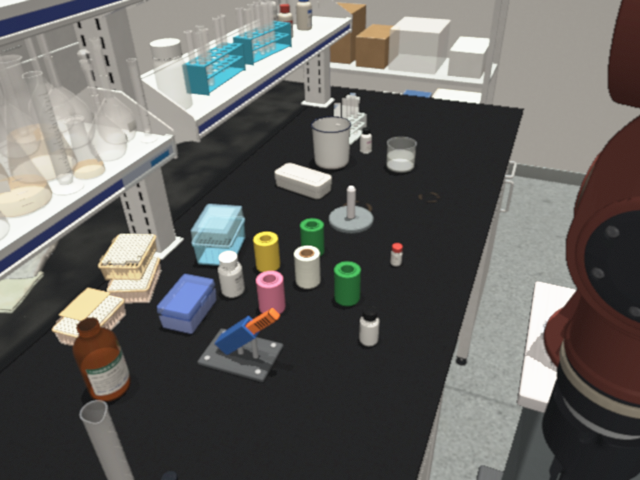

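View pics/top0.png

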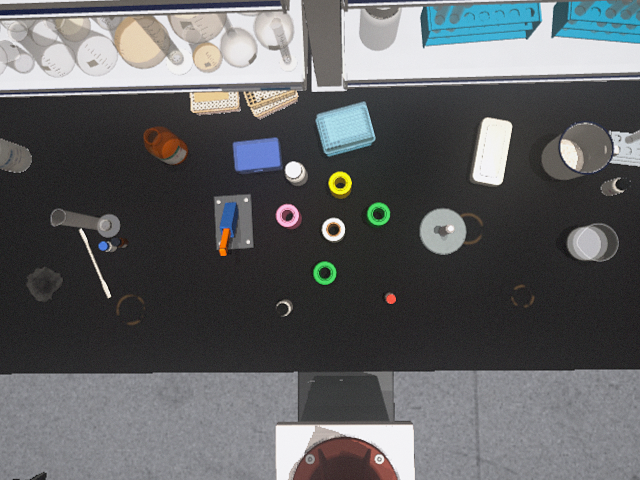

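The white roll with the brown core is at scene (307,267) and top (333,230). The spindle is at scene (351,205) and top (445,230). The cutter and sleeve are at scene (250,335) and top (228,225). Next I enlarge these.

Run:
```python
import cv2,numpy as np
T=cv2.imread("pics/top0.png");S=cv2.imread("pics/scene0.png")
def tile(I,c,r,w=66,h=75,k=4):
    t=cv2.resize(I[r:r+h,c:c+w],None,fx=k,fy=k,interpolation=cv2.INTER_CUBIC)
    for i in range(0,w,5):
        L=10 if (c+i)%10==0 else 4
        if (c+i)%5==0: pass
    for x in range(c,c+w):
        if x%10==0:
            cv2.line(t,((x-c)*k+2,0),((x-c)*k+2,8),(0,255,255),1); cv2.putText(t,str(x),((x-c)*k-8,18),0,.3,(0,255,255),1)
    for y in range(r,r+h):
        if y%10==0:
            cv2.line(t,(0,(y-r)*k+2),(8,(y-r)*k+2),(0,255,255),1); cv2.putText(t,str(y),(9,(y-r)*k+5),0,.3,(0,255,255),1)
    return t
M=np.vstack([np.hstack([tile(T,300,195),tile(T,412,195),tile(T,198,190)]),np.hstack([tile(S,275,225),tile(S,318,175),tile(S,215,300)])])
cv2.imwrite("pics/m0.png",M);print(M.shape)
```

```text
(600, 792, 3)
```

View pics/m0.png

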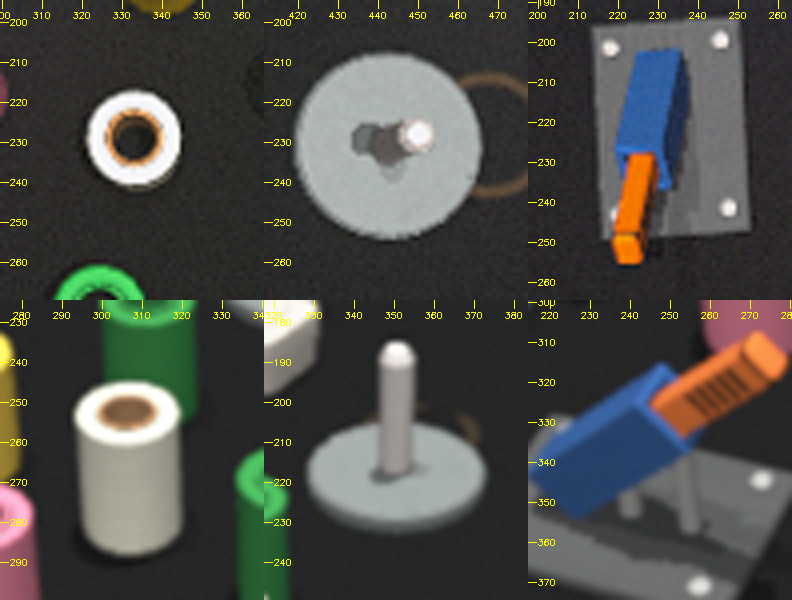

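```bash
cat > h.py <<'E'
import numpy as np,cv2
from scipy.optimize import least_squares
np.set_printoptions(precision=4,suppress=True)
C={}
def load():
    from plant import r
    for n in("scene","top"):
        f=r.grab_frame(n); C[n]=f
    return r
def proj(n,X):
    f=C[n]; p=(f["R"]@np.atleast_2d(X).T).T+f["t"]; p=p@f["mtx"].T; return p[:,:2]/p[:,2:]
def tri(obs): # {cam:(u,v)}
    g=lambda X: np.concatenate([proj(n,X)[0]-uv for n,uv in obs.items()])
    s=least_squares(g,[.5,0,.05]); return s.x,s.fun
def Rz(a): return np.array([[np.cos(a),-np.sin(a),0],[np.sin(a),np.cos(a),0],[0,0,1]])
E
python3 - <<'E'
from h import *
r=load()
print("roll top",tri({"top":(333,229.1),"scene":(306.5,252.5)}))
print("spindle top",tri({"top":(450,227.75),"scene":(350.75,187)}))
print("foot",tri({"top":(442.5,230.75),"scene":(350.6,216)}))
pc={"top":[(213.75,196.25),(250,193.75),(253.25,247),(215.75,249.5)]}
loc=np.array([[.065,.045,.01],[.065,-.045,.01],[-.065,-.045,.01],[-.065,.045,.01]])
g=lambda p:(proj("top",loc@Rz(p[2]).T+[p[0],p[1],0])-pc["top"]).ravel()
s=least_squares(g,[.5,.2,0]);p=s.x;print("holder",p,s.fun)
W=lambda L:np.atleast_2d(L)@Rz(p[2]).T+[p[0],p[1],0]
print("plate scene",proj("scene",W(loc)))
a=np.array([-1,0,1])/2**.5; b=np.array([.03,0,.022])
for n,d in (("floor",0),("mouth",.085),("grip",.117),("end",.15)):
    X=W(b+a*d); print(n,X,proj("top",X),proj("scene",X))
print("cutter end tri",tri({"top":(222.5,251.75),"scene":(275.75,314.5)}))
E
```

```text
roll top (array([0.5971, 0.0153, 0.0735]), array([ 0.1214,  0.2826, -0.2831, -0.0136]))
spindle top (array([ 0.5939, -0.2397,  0.093 ]), array([ 0.1294,  0.3385, -0.3996, -0.0014]))
foot (array([ 0.5933, -0.2393,  0.0111]), array([ 0.1023,  0.2675, -0.3039, -0.001 ]))
holder [0.6248 0.2549 0.0488] [-0.5402 -0.4428  0.4719 -0.529   0.0719  0.4898 -0.0109  0.463 ]
plate scene [[195.5126 360.2845]
 [219.9639 326.3797]
 [282.6857 342.1835]
 [261.9419 378.6465]]
floor [[0.6548 0.2564 0.022 ]] [[231.3614 208.4427]] [[224.2243 342.531 ]]
mouth [[0.5948 0.2534 0.0821]] [[226.3797 232.0472]] [[250.9513 325.8112]]
grip [[0.5722 0.2523 0.1047]] [[224.3488 241.6707]] [[261.8039 319.0221]]
end [[0.5489 0.2512 0.1281]] [[222.1555 252.0631]] [[273.4951 311.7084]]
cutter end tri (array([0.5472, 0.2508, 0.1222]), array([ 0.533 ,  1.1606, -0.9772, -0.0736]))
```

The triangulated positions agree with the stated heights to within about 3 mm. Roll is at (0.597, 0.015), the spindle at (0.594, −0.240) and the holder at (0.625, 0.255) with yaw 0.049. To pinch the roll between its neighbours I turn the closing line to about 31°.

Request:
move_arm(series=[[0,0,0,0,0,0.8,85],[0,0,0,0,0,0.8,85],[0,0,0,0,0,0.8,85],[0,0,0,0,0,0.8,85],[0,0,0,0,0,0.8,85]])

```text
time: 0.82
tcp_pos: [0.1231, 0.5102, 0.2311]
orientation: [-0.0, 0.314, 0.949, -0.0]
contact_force: [0.5, -0.4, 0.0]
finger_gap: 0.0853
gripper_force: 0.0
```

Request:
move_arm(series=[[0,0,0,0,0,0.8,85],[0,0,0,0,0,0.8,85],[0,0,0,0,0,0.8,85],[0,0,0,0,0,0.8,85],[0,0,0,0,0,0.8,85]])

```text
time: 1.45
tcp_pos: [0.1231, 0.5102, 0.2311]
orientation: [0.0, 0.497, 0.868, -0.0]
contact_force: [-0.3, 0.3, -0.3]
finger_gap: 0.0849
gripper_force: 0.0
```

Request:
move_arm(series=[[-0.9,0.2,0.1,0,0,0,85],[-0.9,0.2,0.1,0,0,0,85],[-0.9,0.2,0.1,0,0,0,85],[-0.9,0.2,0.1,0,0,0,85],[-0.9,0.2,0.1,0,0,0,85]])

```text
time: 2.08
tcp_pos: [0.2182, 0.4087, 0.2161]
orientation: [0.0, 0.495, 0.869, -0.0]
contact_force: [-0.0, 0.1, 0.9]
finger_gap: 0.085
gripper_force: 0.0
```

Request:
move_arm(series=[[-0.9,0.2,0,0,0,0,85],[-0.9,0.2,0,0,0,0,85],[-0.9,0.2,0,0,0,0,85],[-0.9,0.2,0,0,0,0,85],[-0.9,0.2,0,0,0,0,85]])

```text
time: 2.7
tcp_pos: [0.3127, 0.3077, 0.2163]
orientation: [-0.0, 0.495, 0.869, -0.0]
contact_force: [1.0, 0.2, 0.0]
finger_gap: 0.085
gripper_force: 0.0
```

Request:
move_arm(series=[[-0.9,0.2,0,0,0,0,85],[-0.9,0.2,0,0,0,0,85],[-0.9,0.2,0,0,0,0,85],[-0.9,0.2,0,0,0,0,85],[-0.9,0.2,0,0,0,0,85]])

```text
time: 3.32
tcp_pos: [0.4072, 0.2068, 0.2162]
orientation: [-0.0, 0.496, 0.869, -0.0]
contact_force: [0.6, 0.1, -0.4]
finger_gap: 0.0851
gripper_force: 0.0
```

Request:
move_arm(series=[[-0.9,0.2,0,0,0,0,85],[-0.9,0.2,0,0,0,0,85],[-0.9,0.2,0,0,0,0,85],[-0.9,0.2,0,0,0,0,85],[-0.9,0.2,0,0,0,0,85]])

```text
time: 3.95
tcp_pos: [0.5017, 0.1059, 0.2162]
orientation: [-0.0, 0.496, 0.869, -0.0]
contact_force: [-0.2, 0.6, -0.2]
finger_gap: 0.0847
gripper_force: 0.0
```

Request:
move_arm(series=[[-0.84,0.24,0,0,0,0,85],[-0.84,0.24,0,0,0,0,85],[-0.84,0.24,0,0,0,0,85],[-0.84,0.24,0,0,0,0,85],[-0.84,0.24,0,0,0,0,85]])

```text
time: 4.58
tcp_pos: [0.5969, 0.0158, 0.2161]
orientation: [-0.0, 0.496, 0.869, -0.0]
contact_force: [-0.5, 1.0, -0.5]
finger_gap: 0.0849
gripper_force: 0.0
```

Request:
move_arm(series=[[0,0,0.7,0,0,0,85],[0,0,0.7,0,0,0,85],[0,0,0.7,0,0,0,85],[0,0,0.6,0,0,0,85],[0,0,0.3,0,0,0,85]])

```text
time: 5.2
tcp_pos: [0.5958, 0.0165, 0.1252]
orientation: [-0.001, 0.495, 0.869, -0.0]
contact_force: [0.3, 0.1, -0.1]
finger_gap: 0.0852
gripper_force: 0.0
```

Run:
```python
from h import *
r=load(); s=r.get_state(); print(s["tcp_pos"],s["q"])
M=np.hstack([cv2.resize(C["top"]["frame"][170:290,270:400],(400,369)),cv2.resize(C["scene"]["frame"][190:310,240:370],(400,369))])
cv2.imwrite("pics/a1.png",M)
```

```text
[0.5958 0.0165 0.1255] [-0.0949  0.4999 -0.1234  0.9492 -0.      0.9419]
```

View pics/a1.png

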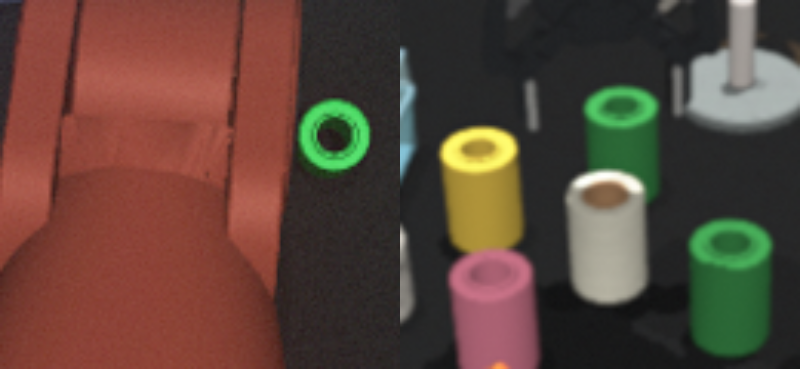

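The picture shows the white roll at (606,235) midway between the two fingertips at (530,105) and (678,90). I go down and close.

Request:
move_arm(series=[[-0.06,0.02,0.7,0,0,0,85],[0,0,0.7,0,0,0,85],[0,0,0.7,0,0,0,85],[0,0,0.7,0,0,0,85],[0,0,0.35,0,0,0,85]])

```text
time: 5.92
tcp_pos: [0.5978, 0.0152, 0.0315]
orientation: [-0.0, 0.495, 0.869, -0.0]
contact_force: [-1.0, 0.3, 0.8]
finger_gap: 0.0852
gripper_force: 0.0
```

Request:
move_arm(series=[[0,0,0,0,0,0,65],[0,0,0,0,0,0,56],[0,0,0,0,0,0,50],[0,0,0,0,0,0,45],[0,0,0,0,0,0,45]])

```text
time: 6.55
tcp_pos: [0.5987, 0.0152, 0.0332]
orientation: [0.001, 0.495, 0.869, 0.0]
contact_force: [-0.8, 0.9, 5.9]
finger_gap: 0.051
gripper_force: 61.0
```

Request:
move_arm(series=[[0,0,0,0,0,0,40],[0,0,0,0,0,0,40],[0,0,0,0,0,0,40],[0,0,0,0,0,0,40]])

```text
time: 7.05
tcp_pos: [0.5987, 0.0152, 0.0332]
orientation: [0.001, 0.495, 0.869, 0.0]
contact_force: [-1.6, 0.8, 6.5]
finger_gap: 0.0506
gripper_force: 61.0
```

Request:
move_arm(series=[[0,0,-0.3,0,0,0,40],[0,0,-0.9,0,0,0,40],[0,0,-1,0,0,0,40],[0,0,-1,0,0,0,40],[0,0,-1,0,0,0,40]])

```text
time: 7.68
tcp_pos: [0.5978, 0.0152, 0.1596]
orientation: [0.0, 0.496, 0.869, 0.0]
contact_force: [0.4, 0.1, -1.4]
finger_gap: 0.0505
gripper_force: 62.5
```

Request:
move_arm(series=[[-0.5,-0.3,-0.3,0,0,0,40],[-0.9,-0.56,0,0,0,0,40],[-0.9,-0.56,0,0,0,0,40],[-0.9,-0.56,0,0,0,0,40],[-0.9,-0.56,0,0,0,0,40]])

```text
time: 8.3
tcp_pos: [0.5941, -0.1314, 0.1661]
orientation: [-0.0, 0.496, 0.868, -0.0]
contact_force: [-0.2, 0.5, -1.2]
finger_gap: 0.0509
gripper_force: 62.5
```

Request:
move_arm(series=[[-0.9,-0.56,0,0,0,0,40],[-0.9,-0.56,0,0,0,0,40],[-0.8,-0.5,0,0,0,0,40],[-0.5,-0.3,0,0,0,0,40],[0,0,0,0,0,0,40]])

```text
time: 8.93
tcp_pos: [0.5921, -0.24, 0.1662]
orientation: [-0.0, 0.496, 0.868, -0.0]
contact_force: [-0.7, 0.8, -1.0]
finger_gap: 0.0506
gripper_force: 62.5
```

Run:
```python
from h import *
r=load(); s=r.get_state(); print(s["tcp_pos"],s["finger_gap"],s["contact_force"])
c,r0,w,h,k=300,110,100,140,4
cv2.imwrite("pics/a2.png",cv2.resize(C["scene"]["frame"][r0:r0+h,c:c+w],None,fx=k,fy=k,interpolation=cv2.INTER_CUBIC))
cv2.imwrite("pics/a2top.png",C["top"]["frame"])
```

```text
[ 0.5924 -0.2383  0.1665] 0.050792239323093805 [-0.5434  0.0552 -1.2591]
```

View pics/a2.png

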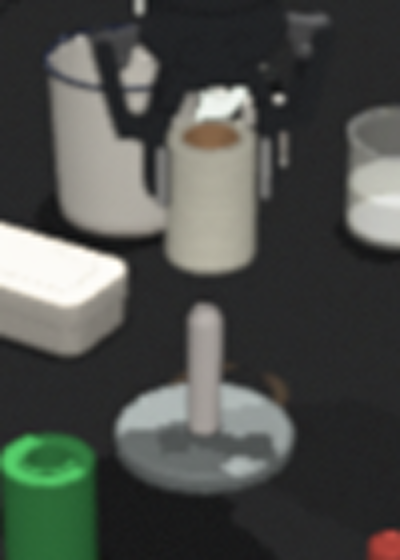

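Run:
```python
from h import *
r=load()
def onz(n,uv,z):
    f=C[n]; d=f["R"].T@np.linalg.solve(f["mtx"],[*uv,1]); c=-f["R"].T@f["t"]; return c+d*(z-c[2])/d[2]
dz=.1665-.0332
print("roll0 top",onz("scene",(306.75,252.4),.076), "bottom", onz("top",(333,229.1),.076))
print("roll now top",onz("scene",(352.25,143.25),.076+dz))
print("spindle top",onz("scene",(350.75,187),.096),onz("top",(450,227.75),.096))
print("foot",onz("scene",(350.6,216),.012),onz("top",(442.5,230.75),.012))
# expected bottom rim silhouette of the roll if centred on the spindle
for xy in ((.594,-.2395),(.592,-.2385)):
    t=np.linspace(0,6.28,100); P=np.c_[xy[0]+.026*np.cos(t),xy[1]+.026*np.sin(t),0*t+dz]
    q=proj("scene",P); print(xy,"left,right,bottom",q[:,0].min(),q[:,0].max(),q[:,1].max())
```

```text
roll0 top [0.5947 0.0177 0.076 ] bottom [0.5976 0.0155 0.076 ]
roll now top [ 0.5888 -0.2354  0.2093]
spindle top [ 0.5912 -0.235   0.096 ] [ 0.5945 -0.2388  0.096 ]
foot [ 0.5921 -0.2383  0.012 ] [ 0.5938 -0.2389  0.012 ]
(0.594, -0.2395) left,right,bottom 339.35840730750704 361.53190886130636 177.32991312591423
(0.592, -0.2385) left,right,bottom 340.0010356676977 362.2000632139151 177.6692654144553
```

The roll hangs at (210,200) in the crop, about 2.5 mm short of the spindle axis in x. Both views agree on that, so I correct it and lower the roll.

Request:
move_arm(series=[[-0.06,0.07,0,0,0,0,40],[0,0,0.3,0,0,0,40],[0,0,0.3,0,0,0,40],[0,0,0.3,0,0,0,40],[0,0,0.2,0,0,0,40]])

```text
time: 9.75
tcp_pos: [0.595, -0.2391, 0.1328]
orientation: [-0.0, 0.495, 0.869, -0.0]
contact_force: [-1.3, -0.5, -0.8]
finger_gap: 0.0505
gripper_force: 62.5
```

Request:
move_arm(series=[[0,0,0.2,0,0,0,40],[0,0,0.2,0,0,0,40],[0,0,0.2,0,0,0,40],[0,0,0.2,0,0,0,40],[0,0,0,0,0,0,40]])

```text
time: 10.38
tcp_pos: [0.595, -0.2391, 0.1092]
orientation: [-0.0, 0.495, 0.869, -0.0]
contact_force: [-0.1, -0.0, -0.8]
finger_gap: 0.0509
gripper_force: 62.5
```

Request:
move_arm(series=[[0,0,0.3,0,0,0,40],[0,0,0.4,0,0,0,40],[0,0,0.4,0,0,0,40],[0,0,0.4,0,0,0,40],[0,0,0.2,0,0,0,40]])

```text
time: 11.0
tcp_pos: [0.5948, -0.239, 0.0576]
orientation: [-0.001, 0.495, 0.869, -0.0]
contact_force: [-0.7, -0.1, -1.0]
finger_gap: 0.0506
gripper_force: 62.5
```

Request:
move_arm(series=[[0,0,0.1,0,0,0,40],[0,0,0.1,0,0,0,40],[0,0,0,0,0,0,40]])

```text
time: 11.38
tcp_pos: [0.5954, -0.2393, 0.0528]
orientation: [0.0, 0.495, 0.869, -0.0]
contact_force: [0.2, -0.9, -0.9]
finger_gap: 0.0506
gripper_force: 62.5
```

Request:
move_arm(series=[[0,0,0.08,0,0,0,40],[0,0,0.08,0,0,0,40],[0,0,0.04,0,0,0,40],[0,0,0,0,0,0,40]])

```text
time: 11.88
tcp_pos: [0.5952, -0.2392, 0.0467]
orientation: [-0.0, 0.495, 0.869, 0.0]
contact_force: [0.6, 0.2, -0.2]
finger_gap: 0.0507
gripper_force: 62.5
```

Request:
move_arm(series=[[0,0,0.04,0,0,0,40],[0,0,0.04,0,0,0,40],[0,0,0,0,0,0,40]])

```text
time: 12.25
tcp_pos: [0.5954, -0.2394, 0.0452]
orientation: [0.0, 0.496, 0.869, -0.0]
contact_force: [-3.8, 0.6, 6.7]
finger_gap: 0.0503
gripper_force: 63.1
```

The contact force shows the roll seated at 0.0452, the height expected. I open and withdraw upward.

Request:
move_arm(series=[[0,0,0,0,0,0,52],[0,0,0,0,0,0,58],[0,0,0,0,0,0,75],[0,0,0,0,0,0,85],[0,0,0,0,0,0,85]])

```text
time: 12.88
tcp_pos: [0.5953, -0.2393, 0.0443]
orientation: [-0.0, 0.495, 0.869, -0.0]
contact_force: [0.7, 0.5, -0.1]
finger_gap: 0.085
gripper_force: 0.0
```

Request:
move_arm(series=[[0,0,0,0,0,0,85],[0,0,-0.3,0,0,0,85],[0,0,-0.6,0,0,0,85],[0,0,-0.8,0,0,0,85],[0,0,-1,0,0,0,85]])

```text
time: 13.5
tcp_pos: [0.5953, -0.2393, 0.1273]
orientation: [0.0, 0.496, 0.869, 0.0]
contact_force: [0.2, -0.1, 0.4]
finger_gap: 0.0851
gripper_force: 0.0
```

Request:
move_arm(series=[[0,0,-1,0,0,0,85],[0,0,-1,0,0,0,85],[0,0,-1,0,0,0,85],[0,0,-1,0,0,0,85],[0,0,-0.3,0,0,0,85]])

```text
time: 14.12
tcp_pos: [0.5962, -0.2397, 0.2576]
orientation: [0.002, 0.495, 0.869, 0.0]
contact_force: [0.3, 0.8, 0.3]
finger_gap: 0.0855
gripper_force: 0.0
```

Request:
move_arm(series=[[0.97,0.51,0,0,0,0,85],[0.97,0.51,0,0,0,0,85],[0.97,0.51,0,0,0,0,85],[0.97,0.51,0,0,0,0,85],[0.97,0.51,0,0,0,0,85]])

```text
time: 14.75
tcp_pos: [0.5866, -0.074, 0.2541]
orientation: [-0.0, 0.495, 0.869, -0.0]
contact_force: [-0.2, 0.9, 0.1]
finger_gap: 0.0847
gripper_force: 0.0
```

Request:
move_arm(series=[[0.97,0.51,0,0,0,0,85],[0.97,0.51,0,0,0,0,85],[0.97,0.51,0,0,0,0,85],[0.97,0.51,0,0,0,0,85],[0.97,0.51,0,0,0,0,85]])

```text
time: 15.38
tcp_pos: [0.5785, 0.0901, 0.2541]
orientation: [-0.0, 0.496, 0.869, -0.0]
contact_force: [0.6, -1.4, 0.2]
finger_gap: 0.085
gripper_force: 0.0
```

Request:
move_arm(series=[[0.97,0.51,0,0,0,0,85],[0.97,0.51,0,0,0,0,85],[0.97,0.51,0,0,0,0,85],[0.97,0.51,0,0,0,0,85],[0.97,0.51,0,0,0,0,85]])

```text
time: 16.0
tcp_pos: [0.5703, 0.2542, 0.2541]
orientation: [-0.0, 0.495, 0.869, -0.0]
contact_force: [0.8, -0.1, 0.3]
finger_gap: 0.0847
gripper_force: 0.0
```

Request:
move_arm(series=[[0,0,0,0,0,-0.99,85],[0,0,0,0,0,-0.99,85],[0,0,0,0,0,-0.99,85],[0,0,0,0,0,-0.99,85],[0,0,0,0,0,-0.99,85]])

```text
time: 16.62
tcp_pos: [0.5704, 0.2532, 0.254]
orientation: [-0.0, 0.266, 0.964, -0.0]
contact_force: [0.1, 0.1, 0.2]
finger_gap: 0.0847
gripper_force: 0.0
```

Request:
move_arm(series=[[0,0,0,0,0,-0.99,85],[0,0,0,0,0,-0.99,85],[0,0,0,0,0,-0.99,85],[0,0,0,0,0,-0.99,85],[0,0,0,0,0,-0.99,85]])

```text
time: 17.25
tcp_pos: [0.5703, 0.2532, 0.254]
orientation: [-0.0, 0.022, 1.0, -0.0]
contact_force: [0.6, 0.2, -1.0]
finger_gap: 0.0847
gripper_force: 0.0
```

Request:
move_arm(series=[[0,0,0,0,0,-0.96,85],[0,0,0,0,0,0,85]])

```text
time: 17.5
tcp_pos: [0.5704, 0.2532, 0.2541]
orientation: [-0.0, -0.024, 1.0, -0.0]
contact_force: [1.1, -0.4, 0.3]
finger_gap: 0.0848
gripper_force: 0.0
```

Run:
```python
from h import *
from scipy.spatial.transform import Rotation as R
r=load(); s=r.get_state(); print(s["tcp_pos"],s["q"]); Q=R.from_quat(s["orientation"][[1,2,3,0]]).as_matrix(); print(Q)
print(Q.T@(np.array([.5722,.2523,.086])-s["tcp_pos"])/.03)
a=C["scene"]["frame"][165:305,300:400]; b=C["scene"]["frame"][250:390,190:330]
cv2.imwrite("pics/a3.png",np.hstack([cv2.resize(x,None,fx=3.3,fy=3.3,interpolation=cv2.INTER_CUBIC) for x in (a,b)]))
```

```text
[0.5705 0.2532 0.2542] [ 0.3006  0.4762  0.185   1.28   -0.      0.2536]
[[-0.9989 -0.047  -0.0004]
 [-0.047   0.9989 -0.0002]
 [ 0.0004 -0.0001 -1.    ]]
[-0.0562 -0.0314  5.6067]
```

View pics/a3.png

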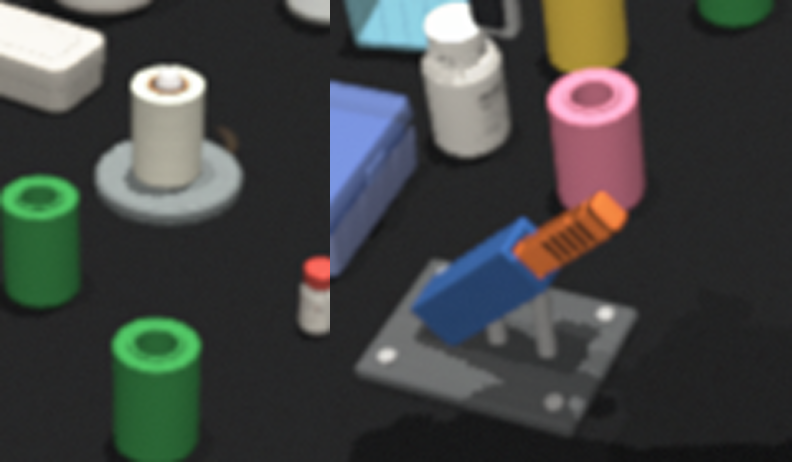

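The roll is seated on the foot with the spindle tip showing at (168,78). The cutter is undisturbed in its sleeve at (570,235). I descend over the grip point.

Request:
move_arm(series=[[-0.05,-0.03,0.8,0,0,0,45],[0,0,0.9,0,0,0,45],[0,0,0.9,0,0,0,45],[0,0,0.8,0,0,0,45],[0,0,0.4,0,0,0,45]])

```text
time: 18.23
tcp_pos: [0.5716, 0.2522, 0.1391]
orientation: [-0.001, -0.024, 1.0, -0.0]
contact_force: [0.6, 0.3, 0.9]
finger_gap: 0.0449
gripper_force: 0.0
```

Request:
move_arm(series=[[0,0,0.6,0,0,0,45],[0,0,0.6,0,0,0,45],[0,0,0.4,0,0,0,45],[0,0,0.2,0,0,0,45],[0,0,0,0,0,0,45]])

```text
time: 18.85
tcp_pos: [0.5723, 0.2524, 0.0865]
orientation: [-0.0, -0.025, 1.0, -0.0]
contact_force: [-0.5, -0.2, -0.2]
finger_gap: 0.045
gripper_force: 0.0
```

Run:
```python
from h import *
r=load(); s=r.get_state(); print(s["tcp_pos"],s["finger_gap"],s["contact_force"])
X=np.array([[.5722,.2523,.1047]]); print(proj("scene",X))
b=C["scene"]["frame"][260:380,180:340]
cv2.imwrite("pics/a4.png",cv2.resize(b,None,fx=5,fy=5,interpolation=cv2.INTER_CUBIC))
```

```text
[0.5727 0.2526 0.087 ] 0.04449992477319455 [0.7782 0.137  0.7096]
[[261.7985 319.0187]]
```

View pics/a4.png

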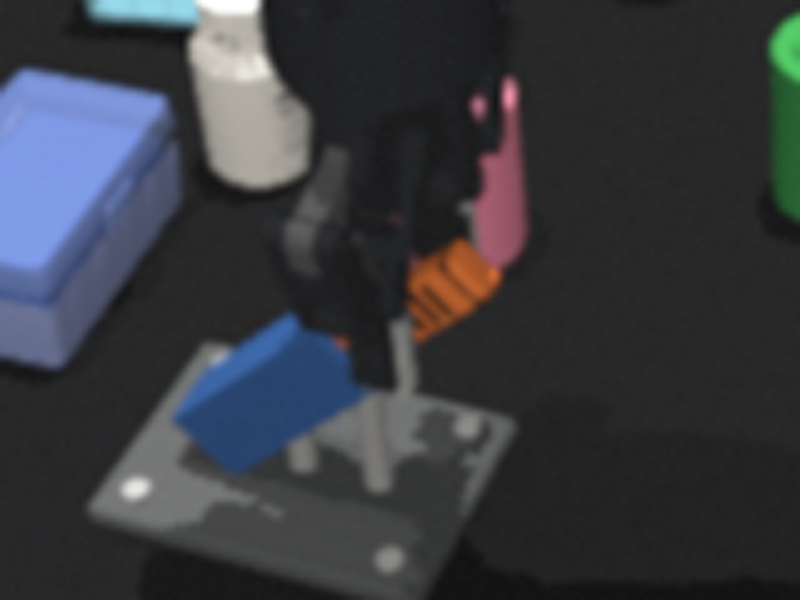

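The near finger covers the bar at (385,310) between the sleeve mouth and the black end, as intended. I close slowly and watch the side force.

Request:
move_arm(series=[[0,0,0,0,0,0,30],[0,0,0,0,0,0,24],[0,0,0,0,0,0,20],[0,0,0,0,0,0,18],[0,0,0,0,0,0,17]])

```text
time: 19.58
tcp_pos: [0.5723, 0.2524, 0.0864]
orientation: [-0.0, -0.025, 1.0, -0.0]
contact_force: [-0.3, 0.2, -0.9]
finger_gap: 0.0169
gripper_force: 0.0
```

Request:
move_arm(series=[[0,0,0,0,0,0,15],[0,0,0,0,0,0,13],[0,0,0,0,0,0,10],[0,0,0,0,0,0,8],[0,0,0,0,0,0,8]])

```text
time: 20.2
tcp_pos: [0.5722, 0.2525, 0.0865]
orientation: [-0.0, -0.025, 1.0, 0.0]
contact_force: [-1.2, -0.2, 2.8]
finger_gap: 0.0132
gripper_force: 58.4
```

Request:
move_arm(series=[[0.1,0,-0.1,0,0,0,8],[0.2,0,-0.2,0,0,0,8],[0.2,0,-0.2,0,0,0,8],[0.2,0,-0.2,0,0,0,8],[0.2,0,-0.2,0,0,0,8]])

```text
time: 20.82
tcp_pos: [0.5447, 0.2511, 0.1139]
orientation: [-0.0, -0.025, 1.0, 0.0]
contact_force: [-0.1, -0.1, -1.0]
finger_gap: 0.0134
gripper_force: 58.3
```

Request:
move_arm(series=[[0.3,0,-0.3,0,0,0,8],[0.3,0,-0.3,0,0,0,8],[0.3,0,-0.3,0,0,0,8],[0.3,0,-0.3,0,0,0,8],[0.3,0,-0.3,0,0,0,8]])

```text
time: 21.45
tcp_pos: [0.4997, 0.2489, 0.159]
orientation: [0.0, -0.025, 1.0, 0.0]
contact_force: [-1.5, 0.1, -0.2]
finger_gap: 0.0132
gripper_force: 58.3
```

Request:
move_arm(series=[[0.3,0,-0.3,0,0,0,8],[0.1,0,-0.7,0,0,0,8],[0,0,-0.8,0,0,0,8],[0,0,-0.8,0,0,0,8],[0,0,-0.8,0,0,0,8]])

```text
time: 22.08
tcp_pos: [0.488, 0.2483, 0.2615]
orientation: [0.0, -0.025, 1.0, 0.0]
contact_force: [0.7, 0.8, -0.8]
finger_gap: 0.0133
gripper_force: 58.4
```

Request:
move_arm(series=[[0,0,0,0,-0.6,0,8],[0,0,0,0,-0.8,0,8],[0,0,0,0,-0.8,0,8],[0,0,0,0,-0.8,0,8],[0,0,0,0,-0.8,0,8]])

```text
time: 22.7
tcp_pos: [0.4879, 0.2482, 0.2609]
orientation: [0.19, -0.024, 0.981, 0.005]
contact_force: [0.6, 0.4, -0.7]
finger_gap: 0.0132
gripper_force: 58.4
```

Request:
move_arm(series=[[0,0,0,0,-0.8,0,8],[0,0,0,0,-0.8,0,8],[0,0,0,0,-0.8,0,8],[0,0,0,0,-0.8,0,8],[0,0,0,0,-0.8,0,8]])

```text
time: 23.32
tcp_pos: [0.4878, 0.2482, 0.2608]
orientation: [0.381, -0.023, 0.924, 0.01]
contact_force: [0.6, 0.5, -0.9]
finger_gap: 0.0132
gripper_force: 58.4
```

Run:
```python
from h import *
from scipy.spatial.transform import Rotation as R
r=load(); s=r.get_state(); print(s["tcp_pos"],s["q"],s["finger_gap"]); Q=R.from_quat(s["orientation"][[1,2,3,0]]).as_matrix(); print(Q)
g=s["tcp_pos"]-.0187*Q[:,2]; a=np.array([-.9988,-.0488,0]); print("grip",g)
for d in(-.117,0,.033): print(proj("scene",g+a*d),proj("top",g+a*d))
b=C["scene"]["frame"][200:350,150:350]
cv2.imwrite("pics/a5.png",cv2.resize(b,None,fx=4,fy=4,interpolation=cv2.INTER_CUBIC))
```

```text
[0.4859 0.2477 0.2586] [ 0.5309 -0.1062 -0.8767  0.0826 -0.3313  0.3548] 0.013243530108374278
[[-0.7114 -0.0503  0.701 ]
 [-0.0367  0.9987  0.0344]
 [-0.7018 -0.0013 -0.7124]]
grip [0.4728 0.247  0.2719]
[[241.8851 235.1107]] [[201.6544 227.8641]]
[[314.3845 249.2145]] [[204.5009 291.5663]]
[[335.9746 253.4146]] [[205.3139 309.7612]]
```

View pics/a5.png

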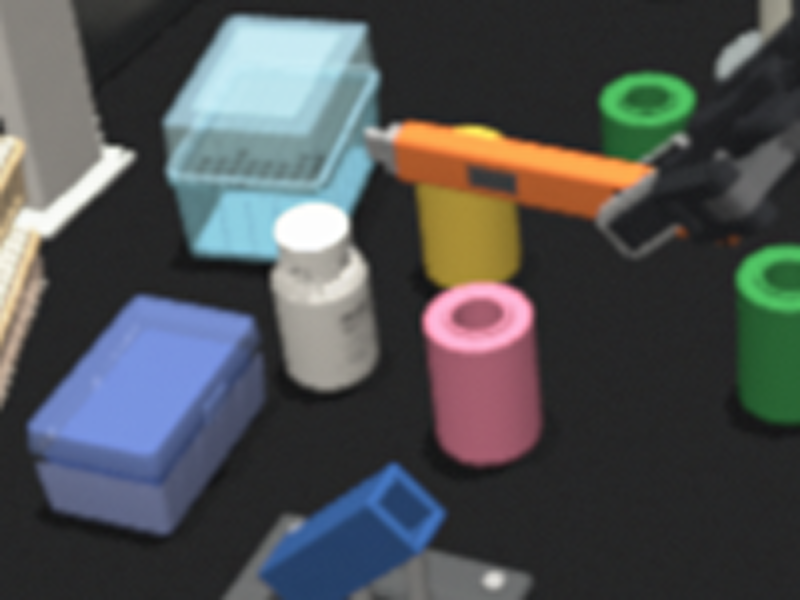

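The tip shows at (241.5,235.5) in full-frame pixels, against (241.9,235.1) predicted for a level bar, so the cutter is level to about 0.5°. I let it settle.

Request:
move_arm(series=[[0,0,0,0,0,0,8],[0,0,0,0,0,0,8],[0,0,0,0,0,0,8],[0,0,0,0,0,0,8]])

```text
time: 23.92
tcp_pos: [0.4887, 0.2483, 0.2606]
orientation: [0.38, -0.023, 0.925, 0.009]
contact_force: [0.3, 0.2, -0.4]
finger_gap: 0.0134
gripper_force: 58.4
```

Run:
```python
from h import *
r=load(); s=r.get_state(); print(s["tcp_pos"],s["joint_vel"],s["finger_gap"],s["gripper_force"],s["orientation"])
T0=cv2.imread("pics/top0.png"); S0=cv2.imread("pics/scene0.png")
for n,I,boxes in (("scene",S0,{"bottle":(218,250,27,48),"dropper":(356,308,28,40),"vial":(388,240,18,28)}),("top",T0,{"dropper":(273,296,24,24),"vial":(382,288,18,20)})):
    for k,(c,w,a,b) in boxes.items():
        print(n,k,np.abs(C[n]["frame"][w:w+b,c:c+a].astype(int)-I[w:w+b,c:c+a]).mean())
```

```text
[0.4885 0.2482 0.2604] [ 0.0029 -0.0013 -0.0024 -0.0012  0.0013  0.0016] 0.013082767086904933 58.377315402030945 [ 0.38   -0.0227  0.9247  0.0093]
scene bottle 1.1512345679012346
scene dropper 1.5273809523809523
scene vial 1.0092592592592593
top dropper 3.849537037037037
top vial 3.6166666666666667
```

```bash
python3 -c "
from plant import r
print(r.finish_job())"
```

```text
the job is handed in; nothing more can be done
None
```

The job is handed in: the sealing roll is seated on the spindle foot and released, the cutter is held level (to about 0.5°) and still about 27 cm above the worktop, and the bottles and vial look undisturbed; the result of the judging was not shown.

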